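Close up the repaired instrument housing: lid on, four clips down

ROBOT

A 6-joint arm with a two-finger parallel gripper is mounted at the origin on a cart in front of the work surface, level with it; the furniture and walls round the work are solid. World frame = base frame: x ahead of the robot, y to its left, z up, the work surface at z = 0. Lengths are in m, angles in rad, forces in N, time in s.
With the tool pointing down it reaches from about 0.3 to 0.85 m from the base axis. Payload 4.2 kg.
Tool frame: the origin (TCP) lies at the very end of the fingers, on their centre line; the grasp point (between the pads) lies robot.grip_depth behind it (robot.grip_depth is the distance from the TCP to the grasp point, in m); z points along the fingers, y is the line along which they close (so a half turn about z gives the same grasp; the last joint's range is limited). The gripper opens to 91 mm and grips with 3 to 60 N. Pads are 32 mm wide; open, the fingers measure 118 mm over their backs; the gripper's body (76 mm by 178 mm) begins 60 mm behind the grasp point.
Start: joints at [1.131, 0.32, 1.565, -0, 1.257, -0.02], TCP at [0.234, 0.525, 0.214] pointing down, gripper open.
Joint ranges: [-3.11, 3.11], [-0.84, 2.01], [0.21, 2.61], [-1.34, 4.49], [0.05, 2.63], [-2.56, 2.56]. Speed limits (rad/s): [2.57, 2.57, 3.14, 3.14, 3.14, 3.14].

INTERFACE

Orientations are given as [roll, pitch, yaw] about the fixed x, y, z axes, in that order (R = Rz(yaw) Ry(pitch) Rx(roll)).
In Python, from plant import robot, jaws, imaging gives the robot as it stands. Calls block until the motion is done:
- robot.goto(position, orientation): joint-space move of the TCP to a pose.
- robot.move_l(position, frame=None, feed=0.15): straight line of the TCP; frame=None keeps the orientation; feed is the mean speed in m/s.
- robot.set_joints(angles): joint-space move.
- jaws.release() and jaws.grab(): open the fingers fully, or close them until they stop; the grip force is fixed at half the most.
- robot.hold(seconds).
- robot.solve_ik(position, orientation): joint angles nearest the present ones, or None.
- robot.state(): the state.
- imaging.get_image(name): name is "scene" or "top"; returns the picture (420x560x3 uint8, red, green, blue); there is no depth.
- imaging.get_calibration(name): a dict with "fx", "fy", "cx", "cy" (pixels), "dist" ([k1, k2, p1, p2, k3] as OpenCV has them; the pictures are not rectified), "R" (3x3) and "t" (3): a world point X has camera coordinates R X + t. Camera axes: x right, y down, z forward; pixel columns grow to the right and rows downward; lengths in m; the calibration is good to about 2 mm. A picture is of the moment at which its call begins. get_calibration takes no time and is no camera call.
A pose or a line that the arm cannot do raises robot.Unreachable and nothing moves.
- robot.hand_in(): hands the job in; it is judged then, once.
The state is a dict: "clock": time; "q": joint angles; "dq": joint speeds; "tau": joint torques, N m; "tool_pos": TCP position; "ee_rot": TCP orientation; "force": force on the tool from outside, world axes, zero at the start; "moment": the same for the moment, N m; "gripper_width": finger opening in m; "grasp_force": force on a finger pad.
Only numpy, scipy, OpenCV 4.12 (cv2) and the standard library are available. Lean on these libraries where they do the work, as an engineer would, in place of code of your own. Each camera call takes 0.05 s, during which the arm holds its last target. There are 200 camera calls.

TASK

The board is repaired, so close its housing: lift the lid by its handle, set it down on the housing's seal, and fold the four hinged clips down round the rim one by one until each is hooked under the bead and fully home. The clips are brittle: never push one harder than about 15 N. Leave the other things on the bench where they are.

Things in the scene. Friction and masses are not known exactly. Their poses are not given: they have to be found in the camera images.
- housing: open grey plastic instrument housing with a repaired board in it, 86 x 116 mm (x, y) and 58 mm high, screwed to a 120 x 154 x 5 mm back plate that is fixed to the bench. Origin: centre of the back plate's underside, on the bench; z up, y along the long side. Walls 4 mm, so the mouth is 78 x 108 mm. The four clips of the lid hook under the rounded bead round its outside.
- rim_centre (a point): centre of the housing's mouth, level with the rim, 58 mm above its origin; axes as the housing's. A springy rubber seal stands 2.5 mm proud of the rim. The bead, 5.6 mm thick, has its centre 13.5 mm below this level and 8.5 mm out from the outer walls.
- lid: the housing's loose grey lid, plate 99 x 129 x 4 mm (x, y), its underside 9 mm above the origin. Origin: centre under the locating lip (76 x 106 mm, 9 mm deep, lower edge rounded, 1 mm play all round), which stands on the bench at first. Laid on the seal the origin is 51 mm above the housing's origin, up to 1 mm lower with the clips shut. Fits turned by half a turn too. About 0.5 kg.
- lid_grip (a point): centre of the lid's black bow handle: a bar 16 mm wide (lid x), 72 mm long (lid y) and 8 mm thick, 33 mm above the lid's origin, with 16 mm free below it between two posts; axes as the lid's
- clip_far (a joint): hinge of the black clip on the lid's +x side (48 mm wide, hinge 54 mm from the lid's centre and 11 mm above its origin), rad: 0 = down and hooked, 1.57 = sticking straight out; 1.5 to 1.9 at first. All clips: the free edge is a ridge, when shut 25 mm below the hinge axis and 8.5 mm further out. The outer face, to push on, looks up while the clip sticks out.
- clip_near (a joint): hinge of the black clip on the lid's -x side (48 mm wide, hinge 54 mm from the lid's centre and 11 mm above its origin), rad: 0 = down and hooked, 1.57 = sticking straight out; 1.5 to 1.9 at first. All clips: a press from above 5 to 10 mm inside the free edge folds it freely to 0.4; on the very edge it jams.
- clip_left (a joint): hinge of the black clip on the lid's +y side (42 mm wide, hinge 69 mm from the lid's centre and 11 mm above its origin), rad: 0 = down and hooked, 1.57 = sticking straight out; 1.5 to 1.9 at first. All clips: the hinges were fitted by hand, up to 1.5 mm in or out; pushing in at the ridge shoves the lid in its play, so the end place shifts up to 4 mm.
- clip_right (a joint): hinge of the black clip on the lid's -y side (42 mm wide, hinge 69 mm from the lid's centre and 11 mm above its origin), rad: 0 = down and hooked, 1.57 = sticking straight out; 1.5 to 1.9 at first. All clips: from 0.3 the hook rubs on the bead, 5 to 10 N, easing below 0.15, then a stiff stop at 0; half-way it stays unhooked. Over 15 N it cracks: creep in short steps.
- screw_tray: round metal screw tray, 87 mm, standing by; leave it alone
- calliper: calliper lying by; leave it alone
- tip_tin: round white tin, 50 mm across and 24 mm high, standing by; leave it alone
- spare_board: small circuit board lying by; leave it alone
- pump_bottle: white pump bottle, 68 mm across and 114 mm high, standing by; leave it alone
- screwdriver_c: small screwdriver, 128 mm, lying by; leave it alone

How it is judged:
On the way, in this order (a step that is already met when the one before it is completed fails the run):
1. the lid sits level on the housing's seal, its lip in the mouth, let go (horizontal distance between lid and housing below 0.004 m and z of lid in the frame of housing below 0.0525 m and angle between the x axis of lid and the x axis of housing, either way round below 0.05 rad and angle between lid's own z axis and vertical below 0.04 rad and contact force between the fingers and lid below 0.5 N), for 0.2 s.
2. all four clips are folded down and hooked under the bead (horizontal distance between lid and housing below 0.004 m and z of lid in the frame of housing below 0.0525 m and angle between the x axis of lid and the x axis of housing, either way round below 0.05 rad and angle between lid's own z axis and vertical below 0.04 rad and value of joint each of clip_far, clip_near, clip_left, clip_right below 0.04 rad), for 0.2 s.
At the end, for the whole second after the job is handed in: The lid sits on the housing: centred within 4 mm, lined up within 0.05 rad either way round, level within 0.04 rad, its origin less than 52.5 mm above the housing's origin, at rest; all four clips folded down to less than 0.04 rad (all of step 2 and linear speed of lid below 0.02 m/s); the robot touches nothing.
It fails at once if the far clip is pushed harder than 15 N (contact force between any of the fingers, the arm and clip_far above 15 N).
It fails at once if the near clip is pushed harder than 15 N (contact force between any of the fingers, the arm and clip_near above 15 N).
It fails at once if the left clip is pushed harder than 15 N (contact force between any of the fingers, the arm and clip_left above 15 N).
It fails at once if the right clip is pushed harder than 15 N (contact force between any of the fingers, the arm and clip_right above 15 N).
It fails at once if a bystander is moved by more than 3 cm (distance of any of screw_tray, calliper, tip_tin, spare_board, pump_bottle, screwdriver_c from where it was at the start of the episode above 0.03 m).
It also fails if it takes over 72 s, if anything falls off the work surface, if the arm or the gripper's body presses on something with over 40 N, if the wrist force passes 120 N, or if a joint passes its speed limit or range.

## Working session

There is one attempt and no reset: what is moved stays moved. The work goes in short steps, each a Python script; the robot and the scene stay as the last script left them, time stands still between calls to the robot, and variables do not carry over. Pictures are saved under pics/ and viewed, at most 10 in all, crops included, and the job is handed in when it is done.

```bash
ls; mkdir -p pics; python3 - <<'E'
from plant import robot,jaws,imaging
import cv2,numpy as np
ims=[]
for n in("scene","top"):
    im=imaging.get_image(n); cv2.imwrite(f"pics/{n}0.png",im[:,:,::-1]); c=imaging.get_calibration(n)
    print(n,{k:np.round(np.array(v),4).tolist() for k,v in c.items()})
s=robot.state(); print(s, robot.grip_depth)
E
```

```text
pics
scene {'fx': 532.6644, 'fy': 532.6644, 'cx': 283.1754, 'cy': 205.8429, 'dist': [-0.1184, 0.0, 0.0, 0.0, 0.0], 'R': [[-0.9234, -0.3838, -0.0015], [-0.3381, 0.8152, -0.4703], [0.1817, -0.4338, -0.8825]], 't': [0.4864, 0.2917, 1.2387]}
top {'fx': 401.0939, 'fy': 401.0939, 'cx': 278.6181, 'cy': 212.2456, 'dist': [-0.0459, 0.0, 0.0, 0.0, 0.0], 'R': [[-0.0179, -0.9998, 0.0064], [-0.997, 0.0173, -0.0756], [0.0755, -0.0077, -0.9971]], 't': [-0.0733, 0.5541, 1.0734]}
{'clock': 0.1, 'q': array([ 1.13098234e+00,  3.20198887e-01,  1.56553921e+00, -8.56625881e-06,
        1.25735619e+00, -2.00383688e-02]), 'dq': array([-1.00081818e-03, -1.51628678e-03, -3.28429105e-03, -6.02483679e-04,
       -6.64048455e-04,  5.02141611e-05]), 'tau': array([ 2.64711853e-03, -4.13332701e+01, -2.32508969e+01,  7.28603778e-02,
        4.22451657e-02, -2.50403576e-05]), 'tool_pos': array([0.23418193, 0.52467694, 0.21322796]), 'ee_rot': array([-3.14009116e+00, -2.19448959e-05,  2.72181967e+00]), 'force': array([ 0.18972561,  0.08069162, -0.31277717]), 'moment': array([-0.00589035, -0.01645852, -0.00674296]), 'grasp_force': 0.0, 'gripper_width': 0.09094635427066593} 0.0188
```

View pics/scene0.png

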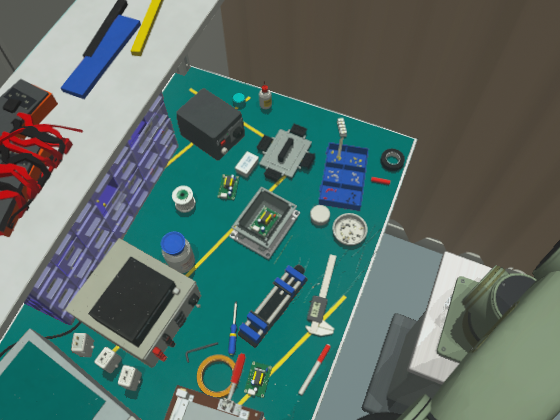

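View pics/top0.png

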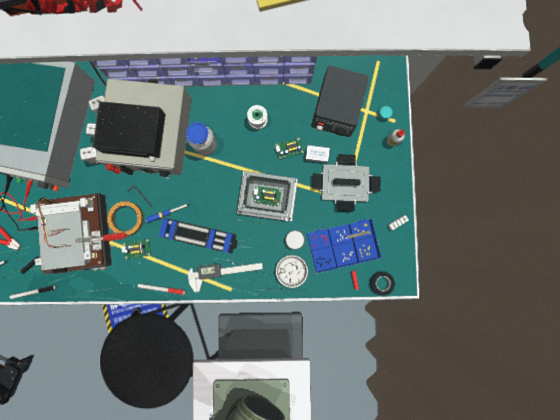

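The scene view shows the housing at about (266,222) and the lid at about (286,152). In the top view they are at (267,195) and (346,183). I'll enlarge these regions.

```bash
python3 - <<'E'
import cv2,numpy as np
s=cv2.imread("pics/scene0.png");t=cv2.imread("pics/top0.png")
f=lambda im,x,y:cv2.resize(im[y:y+75,x:x+100],(400,300),interpolation=cv2.INTER_CUBIC)
cv2.imwrite("pics/crops.png",np.vstack([np.hstack([f(t,296,145),f(t,220,158)]),np.hstack([f(s,236,117),f(s,216,184)])]))
E
```

```text
(no output)
```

View pics/crops.png

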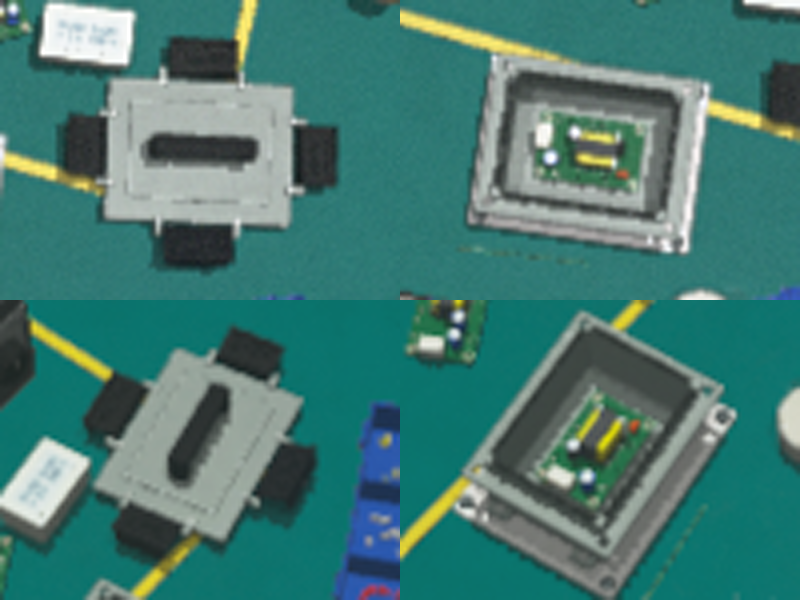

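The crops show the lid's plate with its four clips sticking out and the handle bar in the middle. The housing's rim and mouth are visible in both views. I'll pick the corners (crop px) and check them against the known sizes.

```bash
cat > h.py <<'E'
from plant import robot,jaws,imaging
import cv2,numpy as np
def ray(name,px,z):
    c=imaging.get_calibration(name); K=np.array([[c["fx"],0,c["cx"]],[0,c["fy"],c["cy"]],[0,0,1]])
    u=cv2.undistortPoints(np.array(px,float).reshape(-1,1,2),K,np.array(c["dist"]))[:,0]
    R=np.array(c["R"]);o=-R.T@np.array(c["t"]); d=np.c_[u,np.ones(len(u))]@R
    return o+d*((z-o[2])/d[:,2])[:,None]
def pix(name,P):
    c=imaging.get_calibration(name); K=np.array([[c["fx"],0,c["cx"]],[0,c["fy"],c["cy"]],[0,0,1]])
    return cv2.projectPoints(np.array(P,float).reshape(-1,3),cv2.Rodrigues(np.array(c["R"]))[0],np.array(c["t"]),K,np.array(c["dist"]))[0][:,0]
def rect(P):
    "sizes, centre, yaw of the long side (mod pi) of 4 ordered corners"
    P=np.array(P)[:,:2]; a=(P[1]-P[0]+P[2]-P[3])/2; b=(P[2]-P[1]+P[3]-P[0])/2
    l=a if np.hypot(*a)>np.hypot(*b) else b; s=b if l is a else a
    return dict(long=np.hypot(*l)*1e3,short=np.hypot(*s)*1e3,c=P.mean(0),yaw=(np.arctan2(-l[0],l[1])+np.pi/2)%np.pi-np.pi/2,yaw_s=(np.arctan2(s[1],s[0])+np.pi/2)%np.pi-np.pi/2)
def mask_rect(name,z,box,f):
    im=imaging.get_image(name) if isinstance(f,str) else f
E
python3 - <<'E'
from h import *
import cv2
def crop(n,pts,ox,oy,z): return rect(ray(n,np.array(pts)/4+[ox-.375,oy-.375],z))
p=lambda l,d:print(l,{k:np.round(v,4).tolist() for k,v in d.items()})
p("lid top",crop("top",[(107,79),(296,88),(289,226),(103,219)],296,145,.013))
p("lid scene",crop("scene",[(180,48),(302,101),(222,243),(95,190)],236,117,.013))
p("mouth scene",crop("scene",[(187,27),(296,93),(203,246),(86,171)],216,184,.058))
p("outer scene",crop("scene",[(185,12),(323,88),(213,257),(62,173)],216,184,.058))
p("mouth top",crop("top",[(108,75),(275,90),(265,213),(100,200)],220,158,.058))
p("outer top",crop("top",[(93,55),(308,84),(290,240),(70,212)],220,158,.058))
# grey mask of lid: area & rect
for n,b in(("top",(296,145)),("scene",(236,117))):
    im=cv2.imread(f"pics/{n}0.png")[b[1]:b[1]+75,b[0]:b[0]+100]; h=cv2.cvtColor(im,cv2.COLOR_BGR2HSV)
    m=((h[...,1]<45)&(h[...,2]>95)).astype(np.uint8); m=cv2.morphologyEx(m,cv2.MORPH_OPEN,np.ones((5,5)))
    c=max(cv2.findContours(m,0,2)[0],key=cv2.contourArea)[:,0]+np.array(b)
    W=ray(n,c,.013)[:,:2]; r=cv2.minAreaRect((W*1e3).astype(np.float32)); print(n,"lid mask",r)
    m=((h[...,2]<75)&(h[...,1]<120)).astype(np.uint8); k,lab,st,ce=cv2.connectedComponentsWithStats(m)
    for i in range(1,k):
        if st[i,4]>40:
            c=np.argwhere(lab==i)[:,::-1]+np.array(b); W=ray(n,c,.037)[:,:2]*1e3; print(st[i,4],np.round(W.mean(0),1),cv2.minAreaRect(W.astype(np.float32)))
for n in("top","scene"):
    for x in(.0,):pass
E
```

```text
lid top {'long': 130.4925, 'short': 97.3692, 'c': [0.632, -0.2696], 'yaw': -0.0587, 'yaw_s': -0.0709}
lid scene {'long': 129.7558, 'short': 95.7166, 'c': [0.6306, -0.2678], 'yaw': -0.059, 'yaw_s': -0.0797}
mouth scene {'long': 118.0363, 'short': 85.7817, 'c': [0.5962, -0.0439], 'yaw': -0.1219, 'yaw_s': -0.2103}
outer scene {'long': 134.0611, 'short': 105.8017, 'c': [0.5952, -0.046], 'yaw': -0.1572, 'yaw_s': -0.157}
mouth top {'long': 110.2426, 'short': 82.7926, 'c': [0.5998, -0.0513], 'yaw': -0.1019, 'yaw_s': -0.0874}
outer top {'long': 145.1703, 'short': 105.0723, 'c': [0.5976, -0.0534], 'yaw': -0.1483, 'yaw_s': -0.145}
top lid mask ((633.369384765625, -269.4407958984375), (128.17185974121094, 100.10346984863281), 86.43575286865234)
167 [ 693.1 -269.5] ((693.7067260742188, -269.1679382324219), (43.79801940917969, 27.54782485961914), 88.02943420410156)
153 [ 634.9 -188.5] ((633.3829956054688, -188.4089813232422), (27.165367126464844, 41.06464767456055), 88.57736206054688)
148 [ 624.5 -344.8] ((625.2576904296875, -344.7636413574219), (24.644685745239258, 41.167903900146484), 87.881347
[... 383 characters left out ...]
.9] ((770.0283203125, -275.072998046875), (22.093936920166016, 88.53527069091797), 25.1048583984375)
136 [ 621.4 -334.7] ((621.26953125, -334.80517578125), (31.277584075927734, 40.35190963745117), 86.32119750976562)
151 [ 690.  -259.2] ((689.6871337890625, -258.9390563964844), (48.92243957519531, 28.00762939453125), 84.75670623779297)
151 [ 629.9 -260.8] ((629.0144653320312, -261.0550842285156), (79.52205657958984, 18.932178497314453), 86.1461181640625)
166 [ 562.4 -250.6] ((561.8410034179688, -247.52346801757812), (59.488502502441406, 28.89385223388672), 86.129150390625)
154 [ 630.4 -175.4] ((631.268310546875, -174.90072631835938), (30.292604446411133, 45.13826370239258), 82.18034362792969)
```

```bash
cat >> h.py <<'E'
def ortho(name,im,c,yaw,z,s=2.6,w=400,hh=300):
    "picture resampled on plane z, centred at c; image right = -y', up = x' of the yawed frame"
    j,i=np.meshgrid(np.arange(w),np.arange(hh)); yl=-(j-w/2)/s/1e3; xl=-(i-hh/2)/s/1e3
    X=c[0]+np.cos(yaw)*xl-np.sin(yaw)*yl; Y=c[1]+np.sin(yaw)*xl+np.cos(yaw)*yl
    p=pix(name,np.c_[X.ravel(),Y.ravel(),np.full(X.size,z)]).astype(np.float32).reshape(hh,w,2)
    return cv2.remap(im,p[...,0],p[...,1],cv2.INTER_CUBIC)
E
python3 - <<'E'
from h import *
o=[]
for z in(.058,.0605):
    r=[]
    for n in("top","scene"):
        a=ortho(n,cv2.imread(f"pics/{n}0.png"),(.597,-.049),-.15,z)
        for hx,hy,col in((39,54,(0,0,255)),(43,58,(255,0,255))) if z==.058 else ():
            q=lambda x,y:(int(round(200-2.6*y)),int(round(150-2.6*x)))
            cv2.rectangle(a,q(hx,hy),q(-hx,-hy),col,1)
        r.append(a)
    o.append(np.hstack(r))
cv2.imwrite("pics/ortho.png",np.vstack(o))
E
```

```text
(no output)
```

View pics/ortho.png

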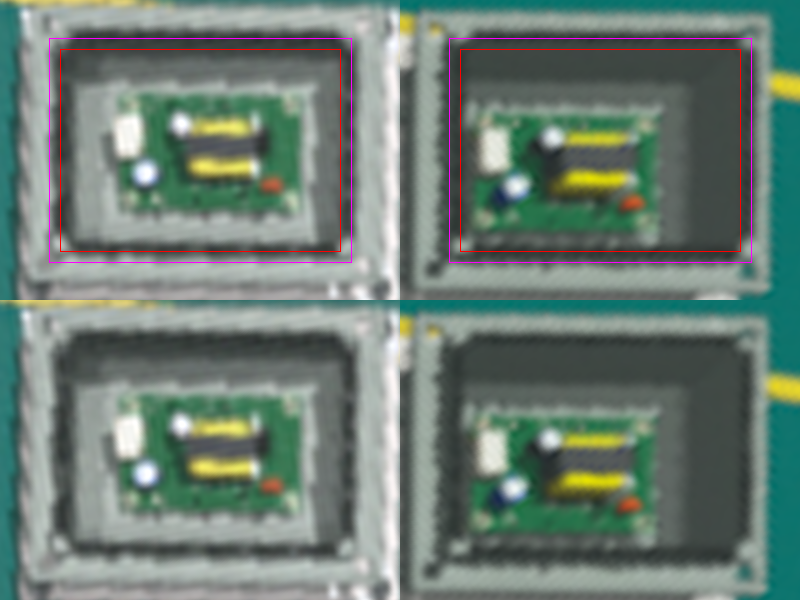

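The rectified views at seal height (z = 0.0605) show the dark seal ring. In the top view it spans about cols 52–355 and rows 330–557, which is 116x87 mm as expected. I'll fit its edges numerically and do the same for the lid plate.

```bash
cat >> h.py <<'E'
def fit(name,im,c,yaw,z,hx,hy,win=6,s=2.6,sign=1):
    "fit a bright(sign=1)-outside rectangle edge of half sizes hx,hy mm near c,yaw -> centre, yaw, sizes"
    a=cv2.GaussianBlur(cv2.cvtColor(ortho(name,im,c,yaw,z,s),cv2.COLOR_BGR2GRAY),(0,0),2).astype(float)
    L={}
    for k,(ax,d) in {"+x":(0,1),"-x":(0,-1),"+y":(1,1),"-y":(1,-1)}.items():
        h,o=(hx,hy) if ax==0 else (hy,hx); P=[]
        for t in np.linspace(-.75*o,.75*o,41):
            r=np.arange(h-win,h+win,.1)*d
            x,y=(r,np.full_like(r,t)) if ax==0 else (np.full_like(r,t),r)
            v=cv2.remap(a.astype(np.float32),(200-s*y).astype(np.float32)[None],(150-s*x).astype(np.float32)[None],1)[0]
            g=np.gradient(v)*sign; P.append((t,r[g.argmax()]))
        P=np.array(P); m=np.ones(len(P),bool)
        for _ in range(4):
            f=np.polyfit(*P[m].T,1); e=abs(P[:,1]-np.polyval(f,P[:,0])); m=e<max(.6,1.5*np.median(e))
        L[k]=f
    l=lambda k:L[k][1]
    ry=(L["+x"][0]+L["-x"][0])/2; rx=(L["+y"][0]+L["-y"][0])/2   # x'=a y -> yaw -a ; y'=a x -> yaw +a
    xl,yl=(l("+x")+l("-x"))/2e3,(l("+y")+l("-y"))/2e3
    C=np.array(c)+[np.cos(yaw)*xl-np.sin(yaw)*yl,np.sin(yaw)*xl+np.cos(yaw)*yl]
    return np.round(np.r_[C,yaw-ry,yaw+rx,l("+x")-l("-x"),l("+y")-l("-y")],4)
E
python3 - <<'E'
from h import *
for n in("top","scene"):
    im=cv2.imread(f"pics/{n}0.png")
    c,y=(.599,-.049),-.15
    for k in range(2): f=fit(n,im,c,y,.0605,43,58,4); c,y=f[:2],(f[2]+f[3])/2
    print(n,"housing",f)
    f=fit(n,im,(.6315,-.2685),-.065,.013,49.5,64.5,5); print("lid grad+",f)
    f=fit(n,im,(.6315,-.2685),-.065,.013,49.5,64.5,5,sign=-1); print("lid grad-",f)
for yaw in(np.pi/2-.065,-np.pi/2-.065):
  for p in([.6315,-.2685,.022],[.6315,-.2685,.1],[.598,-.05,.2]): print(robot.solve_ik(p,[np.pi,0,yaw]))
E
```

```text
top housing [ 5.99100e-01 -5.09000e-02 -1.61200e-01 -1.61900e-01  8.71441e+01
  1.16447e+02]
lid grad+ [ 6.281000e-01 -2.652000e-01 -7.260000e-02 -2.870000e-02  9.871900e+01
  1.293515e+02]
lid grad- [ 6.329000e-01 -2.700000e-01 -6.440000e-02 -5.280000e-02  9.841480e+01
  1.279138e+02]
scene housing [ 5.974000e-01 -4.680000e-02 -1.552000e-01 -1.757000e-01  8.937260e+01
  1.209607e+02]
lid grad+ [ 6.274000e-01 -2.636000e-01 -6.880000e-02 -6.880000e-02  9.820450e+01
  1.284545e+02]
lid grad- [ 6.318000e-01 -2.694000e-01 -6.740000e-02 -6.050000e-02  9.832830e+01
  1.284812e+02]
[-0.41878103  0.64478496  1.52409536  0.          0.97271233 -0.35378103]
[-0.41878103  0.57232065  1.44316336  0.          1.12610865 -0.35378103]
[-1.02583082e-01  3.67788413e-01  1.52756546e+00 -4.44089210e-16
  1.24623878e+00 -3.75830821e-02]
None
None
None
```

```bash
cat >> h.py <<'E'
def st(l=""):
    s=robot.state(); print(l,"t%.2f"%s["clock"],"pos",np.round(s["tool_pos"],4),"rot",np.round(s["ee_rot"],3),"F",np.round(s["force"],2),"w%.4f g%.1f"%(s["gripper_width"],s["grasp_force"])); return s
def snap(tag):
    for n in("top","scene"): cv2.imwrite(f"pics/{n}{tag}.png",imaging.get_image(n)[:,:,::-1])
E
python3 - <<'E'
from h import *
y=np.pi/2-.064; L=(.6325,-.2695)
robot.goto([*L,.14],[np.pi,0,y]); st("above")
robot.move_l([*L,.0225],feed=.12); st("at")
jaws.grab(); s=st("grab")
if .01<s["gripper_width"]<.022:
    robot.move_l([*L,.14],feed=.12); st("up")
    H=(.5990,-.0506); yh=np.pi/2-.1615
    robot.goto([*H,.14],[np.pi,0,yh]); st("over")
    robot.move_l([*H,.096],feed=.08); robot.hold(.3); st("low"); snap(1)
E
```

```text
above t3.23 pos [ 0.6328 -0.2686  0.1401] rot [ 3.141 -0.     1.508] F [-0.67 -0.2   0.65] w0.0913 g0.0
at t4.35 pos [ 0.6332 -0.2698  0.0234] rot [3.140e+00 1.000e-03 1.507e+00] F [0.69 0.57 0.48] w0.0912 g0.0
grab t5.48 pos [ 0.6327 -0.2695  0.0225] rot [3.141 0.    1.507] F [ 0.74 -0.07  0.22] w0.0160 g30.0
up t6.62 pos [ 0.6318 -0.2692  0.1388] rot [-3.139e+00 -1.000e-03  1.507e+00] F [ 0.18  0.5  -5.74] w0.0156 g30.0
over t7.51 pos [ 0.5997 -0.0516  0.14  ] rot [3.140e+00 1.000e-03 1.409e+00] F [-0.53 -0.17 -5.32] w0.0158 g30.0
low t8.51 pos [ 0.5993 -0.0506  0.0965] rot [ 3.141 -0.     1.409] F [-0.56 -0.22 -5.5 ] w0.0154 g30.0
```

```bash
python3 - <<'E'
from h import *
z=.0965-.0225+.013; o=[]
for n in("top","scene"):
    im=cv2.imread(f"pics/{n}1.png")
    print(n,"lid",fit(n,im,(.599,-.0506),-.1615,z,49.5,64.5,6,sign=-1),fit(n,im,(.599,-.0506),-.1615,z,49.5,64.5,6))
    o.append(ortho(n,im,(.599,-.0506),-.1615,z))
    cv2.rectangle(o[-1],(32,21),(368,279),(0,0,255),1)
o=np.hstack(o); f=lambda im,x,y:cv2.resize(im[y:y+75,x:x+100],(400,300),interpolation=cv2.INTER_CUBIC)
cv2.imwrite("pics/held.png",np.vstack([o,np.hstack([f(cv2.imread("pics/top1.png"),210,158),f(cv2.imread("pics/scene1.png"),226,170)])]))
E
```

```text
top lid [ 5.961000e-01 -5.250000e-02 -1.455000e-01 -1.627000e-01  9.349670e+01
  1.324755e+02] [ 5.962000e-01 -5.150000e-02 -2.019000e-01 -2.251000e-01  9.463360e+01
  1.206412e+02]
scene lid [ 5.977000e-01 -4.930000e-02 -1.720000e-01 -2.083000e-01  1.005398e+02
  1.267800e+02] [ 5.98200e-01 -5.09000e-02 -1.69500e-01 -1.31600e-01  9.14101e+01
  1.20176e+02]
```

View pics/held.png

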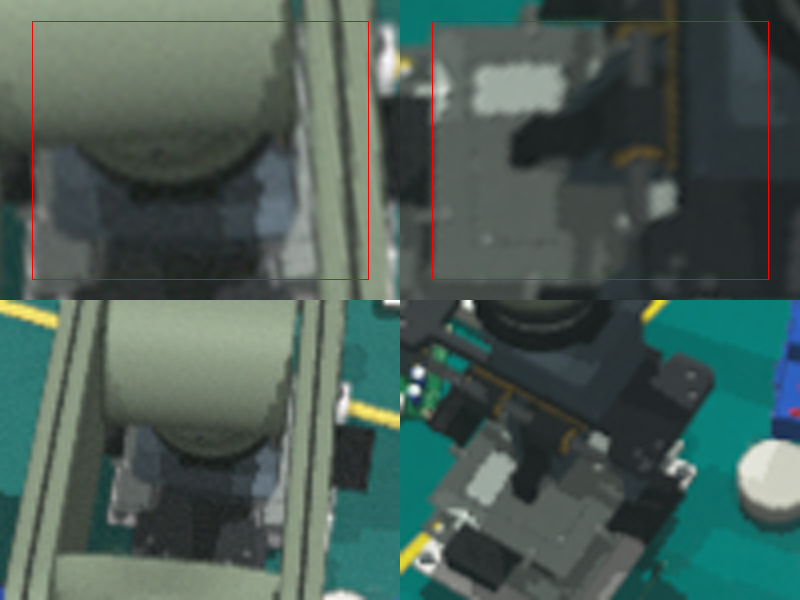

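The arm hides the top view. In the scene view the lid's +y and +x edges sit about where predicted. I'll lower it with force monitoring.

```bash
python3 - <<'E'
from h import *
H=np.array([.5990,-.0506]); b=np.array(robot.state()["force"])
for z in(.090,.086,.083,.082,.081,.080,.079,.078,.077,.076,.075,.0743):
    robot.move_l([*H,z],feed=.04); robot.hold(.08); s=robot.state(); f=np.array(s["force"])-b
    print(z,np.round(s["tool_pos"],4),np.round(f,2),np.round(s["moment"],2),"%.2f"%s["clock"])
    if f[2]>6 or np.hypot(*f[:2])>6: break
E
```

```text
0.09 [ 0.5989 -0.0506  0.0898] [ 0.37 -0.46 -0.65] [-0.13  0.08  0.03] 8.99
0.086 [ 0.599  -0.0506  0.0859] [ 1.17  0.27 -0.39] [-0.08  0.07 -0.05] 9.32
0.083 [ 0.599  -0.0506  0.0829] [ 0.85 -0.1  -0.47] [-0.08 -0.   -0.  ] 9.66
0.082 [ 0.599  -0.0506  0.082 ] [0.6  0.62 0.39] [-0.05  0.03  0.03] 9.99
0.081 [ 0.5993 -0.0506  0.0811] [ 1.7  -0.27 -1.4 ] [-0.14 -0.16  0.05] 10.32
0.08 [ 0.5993 -0.0506  0.0801] [ 2.22  0.01 -0.23] [-0.15 -0.23  0.05] 10.66
0.079 [ 0.5994 -0.0506  0.0792] [ 3.16 -0.16  0.5 ] [-0.2  -0.37  0.03] 10.99
0.078 [ 0.5996 -0.0507  0.0782] [ 4.   -0.14  0.24] [-0.22 -0.74  0.09] 11.32
0.077 [ 0.5996 -0.0507  0.0771] [ 6.16 -0.33  0.27] [-0.25 -0.96  0.13] 11.66
```

```bash
python3 - <<'E'
from h import *
H=np.array([.6001,-.0506]); b=np.array([-.56,-.22,-5.5])
for z in(.077,.0755,.0742,.0735):
    robot.move_l([*H,z],feed=.04); robot.hold(.05); s=robot.state(); f=np.array(s["force"])-b
    print(z,np.round(s["tool_pos"],4),np.round(f,2),np.round(s["moment"],2),"%.2f"%s["clock"])
    if f[2]>8 or np.hypot(*f[:2])>6: break
E
```

```text
0.077 [ 0.5998 -0.0506  0.0768] [ 4.23  0.14 -0.1 ] [-0.25 -0.62  0.15] 11.96
0.0755 [ 0.5997 -0.0505  0.0752] [ 4.4   0.08 -0.33] [-0.16 -0.57  0.15] 12.26
0.0742 [ 0.5998 -0.0505  0.0741] [ 3.49 -0.03  0.04] [-0.13 -0.43  0.13] 12.56
0.0735 [ 0.5999 -0.0505  0.0738] [0.63 0.4  4.06] [-0.14 -0.08  0.09] 12.86
```

```bash
python3 - <<'E'
from h import *
jaws.release(); st("rel")
robot.move_l([.600,-.0505,.17],feed=.2); jaws.grab()
q=np.array(robot.state()["q"]); q[0]+=.75; robot.set_joints(q); st("away"); snap(2)
o=[]
for n in("top","scene"):
    im=cv2.imread(f"pics/{n}2.png"); c,y=(.600,-.0505),-.1615
    for k in range(2): f=fit(n,im,c,y,.064,49.5,64.5,5,sign=-1); c,y=f[:2],f[2:4].mean()
    print(n,f); o.append(ortho(n,im,(.6,-.0505),-.1615,.064,1.9))
f=lambda im,x,y:cv2.resize(im[y:y+75,x:x+100],(400,300),interpolation=cv2.INTER_CUBIC)
cv2.imwrite("pics/set.png",np.vstack([np.hstack(o),np.hstack([f(cv2.imread("pics/top2.png"),215,155),f(cv2.imread("pics/scene2.png"),216,180)])]))
E
```

```text
rel t14.06 pos [ 0.6001 -0.0506  0.0735] rot [-3.142  0.     1.409] F [-0.09 -0.32  0.32] w0.0911 g0.0
away t17.68 pos [0.4741 0.3712 0.17  ] rot [3.142 0.    2.158] F [-0.41 -0.77  0.64] w0.0004 g0.0
top [ 5.997000e-01 -5.110000e-02 -1.424000e-01 -1.267000e-01  9.848990e+01
  1.286919e+02]
scene [ 5.986000e-01 -5.080000e-02 -1.571000e-01 -1.646000e-01  9.848120e+01
  1.286338e+02]
```

View pics/set.png

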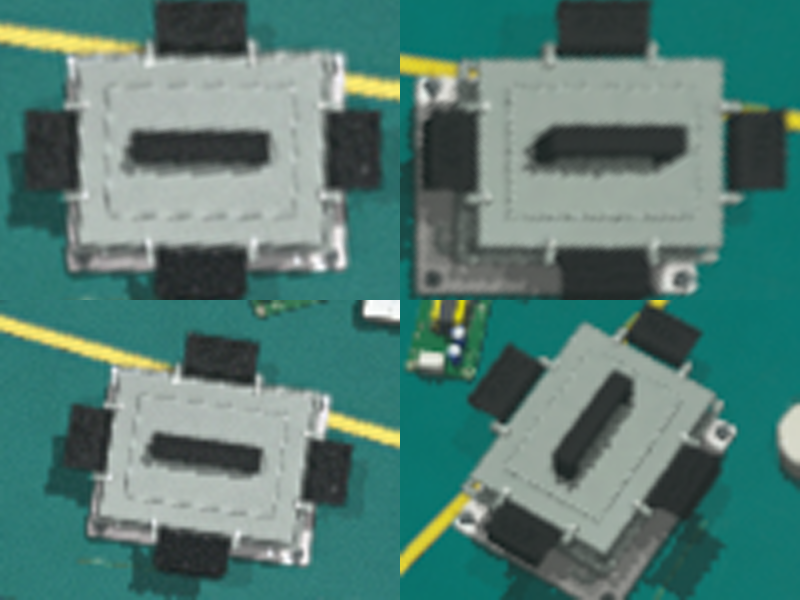

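The lid is seated and lined up with the housing, and all four clips stick out. Now the far clip: press it down, then push it in at the ridge while watching the force.

```bash
cat > clip.py <<'E'
from h import *
C=np.array([.600,-.0505]); YAW=-.157; ZH=.062; HALF=.016
D={"far":((1,0),.054,0),"near":((-1,0),.054,0),"left":((0,1),.069,np.pi/2),"right":((0,-1),.069,np.pi/2)}
class Clip:
    def __init__(s,n):
        d,s.h,r=D[n]; c,w=np.cos(YAW),np.sin(YAW); s.d=np.array([c*d[0]-w*d[1],w*d[0]+c*d[1]]); s.rot=[np.pi,0,YAW+r]
    def p(s,out,rel): return [*(C+s.d*(s.h+out+HALF)),ZH+rel]       # out: inner face beyond hinge; rel: TCP above hinge
    def go(s,out,rel,feed=.1,hold=0):
        robot.move_l(s.p(out,rel),feed=feed)
        if hold: robot.hold(hold)
        t=robot.state(); f=np.array(t["force"])-s.b; s.out=((t["tool_pos"][:2]-C)@s.d-s.h-HALF)*1e3
        return f@np.r_[s.d,0],f[2],t          # outward push on tool, upward push on tool
    def start(s,out=.013,rel=.045):
        robot.goto(s.p(out,rel),s.rot); robot.hold(.1); s.b=np.mean([robot.state()["force"] for _ in range(4)],0)
    def press(s,out=.013,top=.018,bot=-.016,step=.003,lim=8):
        s.go(out,top,.15); r=[]
        for z in np.arange(top-step,bot-1e-6,-step):
            fo,fz,t=s.go(out,z,.06); r.append((round(z*1e3,1),round(fo,1),round(fz,1)))
            if max(fz,abs(fo))>lim: break
        print("press",r,"t%.1f"%t["clock"]); return max(fz,abs(fo))<=lim
    def push(s,outs,rel=-.030,lim=11,hold=.03):
        r=[]
        for o in outs:
            fo,fz,t=s.go(o,rel,.05,hold); r.append((round(o*1e3,1),round(s.out,1),round(fo,1),round(fz,1)))
            if max(abs(fz),abs(fo))>lim: break
        print("push",r,"t%.1f"%t["clock"]); return o,fo
E
python3 - <<'E'
from clip import *
c=Clip("far"); c.start(); st()
if c.press():
    c.go(.014,-.008); c.go(.032,-.008,.15); c.go(.032,-.030,.15)
    c.push([.024,.021,.019,.0175,.0165,.0155])
E
```

```text
t19.65 pos [ 0.6821 -0.0624  0.1072] rot [-3.141 -0.    -0.155] F [ 0.44 -0.15  0.33] w0.0004 g0.0
press [(np.float64(15.0), np.float64(-1.3), np.float64(-0.5)), (np.float64(12.0), np.float64(0.2), np.float64(-0.7)), (np.float64(9.0), np.float64(-0.3), np.float64(-0.5)), (np.float64(6.0), np.float64(-0.3), np.float64(-0.7)), (np.float64(3.0), np.float64(-0.3), np.float64(-0.4)), (np.float64(0.0), np.float64(0.8), np.float64(-1.2)), (np.float64(-3.0), np.float64(0.3), np.float64(0.7)), (np.float64(-6.0), np.float64(0.4), np.float64(-0.3)), (np.float64(-9.0), np.float64(0.3), np.float64(-1.2)), (np.float64(-12.0), np.float64(-0.0), np.float64(-1.3)), (np.float64(-15.0), np.float64(-0.8), np.float64(-0.8))] t22.7
push [(24.0, np.float64(24.1), np.float64(-1.2), np.float64(0.5)), (21.0, np.float64(21.0), np.float64(-1.3), np.float64(-0.4)), (19.0, np.float64(18.9), np.float64(-1.2), np.float64(0.5)), (17.5, np.float64(17.5), np.float64(-0.6), np.float64(0.8)), (16.5, np.float64(16.9), np.float64(1.2), np.float64(0.1)), (15.5, np.float64(16.7), np.float64(4.7), np.float64(-2.8))] t25.3
```

```bash
python3 - <<'E'
from clip import *
c=Clip("far"); c.b=np.array([.44,-.15,.33])
c.push(np.arange(.015,.004,-.0007),hold=.02,lim=11.5)
E
```

```text
push [(np.float64(15.0), np.float64(16.5), np.float64(5.8), np.float64(-2.8)), (np.float64(14.3), np.float64(16.2), np.float64(6.4), np.float64(-3.8)), (np.float64(13.6), np.float64(12.4), np.float64(0.8), np.float64(-0.5)), (np.float64(12.9), np.float64(12.0), np.float64(-0.3), np.float64(-0.6)), (np.float64(12.2), np.float64(12.0), np.float64(0.1), np.float64(0.0)), (np.float64(11.5), np.float64(11.5), np.float64(-0.7), np.float64(-0.3)), (np.float64(10.8), np.float64(10.8), np.float64(0.3), np.float64(-0.3)), (np.float64(10.1), np.float64(10.0), np.float64(-0.8), np.float64(-1.4)), (np.float64(9.4), np.float64(9.6), np.float64(0.9), np.float64(-0.6)), (np.float64(8.7), np.float64(9.5), np.float64(2.7), np.float64(-1.9)), (np.float64(8.0), np.float64(9.5), np.float64(4.2), np.float64(-2.1)), (np.float64(7.3), np.float64(9.4), np.float64(5.0), np.float64(-2.8)), (np.float64(6.6), np.float64(9.4), np.float64(7.0), np.float64(-3.2)), (np.float64(5.9), np.float64(9.4), np.float64(8.3), np.float64(-3.9)), (np.float64(5.2), np.float64(9.4), np.float64(9.9), np.float64(-4.2)), (np.float64(4.5), np.float64(9.4), np.float64(11.2), np.float64(-3.5))] t29.6
```

```bash
cat >> clip.py <<'E'
def leave(s): s.go(s.out/1e3+.012,-.030,.15); s.go(s.out/1e3,.045,.25)
def close(n):
    c=Clip(n); c.start()
    if not c.press(step=.0055,bot=-.015): return c,False
    c.go(.014,-.008); c.go(.030,-.008,.15); c.go(.030,-.030,.15)
    o,F,r=.019,0,[]
    while F<9.5 and o>-.002:
        fo,fz,t=c.go(o,-.030,.06,.02); F=np.hypot(fo,fz); r.append((round(o*1e3,1),round(c.out,1),round(float(fo),1),round(float(fz),1)))
        if c.out>1e3*o+6: break
        o-=.0012 if F<7 else .0006
    print(n,[tuple(map(float,x)) for x in r],"t%.1f"%t["clock"]); return c,F>=9.5
E
python3 - <<'E'
from clip import *
c=Clip("far"); c.b=np.zeros(3); c.out=9.4; leave(c)
c,ok=close("near"); print(ok)
E
```

```text
press [(np.float64(12.5), np.float64(-0.7), np.float64(1.1)), (np.float64(7.0), np.float64(0.4), np.float64(0.8)), (np.float64(1.5), np.float64(-0.1), np.float64(1.0)), (np.float64(-4.0), np.float64(-0.2), np.float64(0.5)), (np.float64(-9.5), np.float64(-0.2), np.float64(0.4)), (np.float64(-15.0), np.float64(0.0), np.float64(-0.1))] t33.0
near [(19.0, 18.2, 1.1, -0.3), (17.8, 17.8, -0.5, 0.3), (16.6, 16.5, -1.0, 0.1), (15.4, 15.8, 2.7, 0.5), (14.2, 15.3, 3.3, -1.0), (13.0, 14.5, 4.5, -2.4), (11.8, 14.1, 6.5, -2.5), (10.6, 9.4, 2.0, -0.4), (9.4, 9.2, 2.8, 0.4), (8.2, 9.1, 4.4, 2.9), (7.0, 9.0, 7.0, 3.3), (6.4, 8.9, 8.0, 3.6), (5.8, 8.8, 8.2, 4.3), (5.2, 8.8, 9.5, 5.1)] t37.6
True
```

```bash
python3 - <<'E'
from clip import *
c=Clip("near"); c.b=np.zeros(3); c.out=8.8; leave(c)
c,ok=close("left"); print(ok)
E
```

```text
press [(np.float64(12.5), np.float64(0.3), np.float64(0.0)), (np.float64(7.0), np.float64(-0.1), np.float64(-0.2)), (np.float64(1.5), np.float64(0.3), np.float64(-0.4)), (np.float64(-4.0), np.float64(0.3), np.float64(0.7)), (np.float64(-9.5), np.float64(-0.4), np.float64(0.4)), (np.float64(-15.0), np.float64(-0.2), np.float64(1.2))] t41.5
left [(19.0, 18.5, 0.1, -0.2), (17.8, 17.8, -0.6, -0.1), (16.6, 16.7, -0.2, -0.1), (15.4, 15.6, 2.0, 0.4), (14.2, 14.7, 4.2, -2.4), (13.0, 12.8, 2.6, -1.1), (11.8, 11.1, 0.4, 0.4), (10.6, 10.3, -1.0, -0.4), (9.4, 9.3, 0.3, -0.3), (8.2, 8.1, 0.3, -0.5), (7.0, 6.9, -0.7, -0.6), (5.8, 6.6, 4.3, -1.0), (4.6, 6.5, 9.7, -1.2)] t45.9
True
```

```bash
python3 - <<'E'
from clip import *
c=Clip("left"); c.b=np.zeros(3); c.out=6.6; leave(c)
c,ok=close("right"); print(ok)
E
```

```text
press [(np.float64(12.5), np.float64(-0.6), np.float64(-0.3)), (np.float64(7.0), np.float64(-1.3), np.float64(0.0)), (np.float64(1.5), np.float64(0.2), np.float64(1.1)), (np.float64(-4.0), np.float64(0.9), np.float64(-0.0)), (np.float64(-9.5), np.float64(0.4), np.float64(0.6)), (np.float64(-15.0), np.float64(1.3), np.float64(0.5))] t49.3
right [(19.0, 18.5, -0.2, -0.0), (17.8, 17.8, -0.7, 0.8), (16.6, 16.9, 0.3, 0.9), (15.4, 16.1, 2.6, -1.0), (14.2, 13.9, 1.3, 0.2), (13.0, 12.4, -1.2, 1.3), (11.8, 11.6, -1.1, 1.3), (10.6, 10.8, 0.3, 1.3), (9.4, 10.5, 3.8, -0.2), (8.2, 10.4, 7.0, 0.8), (7.6, 10.3, 9.4, 0.6), (7.0, 10.3, 10.4, 0.4)] t53.4
True
```

```bash
python3 - <<'E'
from clip import *
c=Clip("right"); c.b=np.zeros(3); c.out=10.3; leave(c)
q=np.array(robot.state()["q"]); q[0]-=.6; robot.set_joints(q); st("away"); snap(3)
for n in("top","scene"): print(n,fit(n,cv2.imread(f"pics/{n}3.png"),(.600,-.0505),-.157,.064,49.5,64.5,5,sign=-1))
f=lambda im,x,y:cv2.resize(im[y:y+75,x:x+100],(400,300),interpolation=cv2.INTER_CUBIC)
cv2.imwrite("pics/end.png",np.hstack([f(cv2.imread("pics/top3.png"),215,155),f(cv2.imread("pics/scene3.png"),216,180)]))
E
```

```text
away t55.43 pos [ 0.3944 -0.4573  0.1077] rot [ 3.14e+00 -1.00e-03  8.15e-01] F [-0.01  0.36  0.52] w0.0005 g0.0
top [ 6.011000e-01 -5.060000e-02 -1.528000e-01 -1.532000e-01  9.837280e+01
  1.282902e+02]
scene [ 6.00400e-01 -5.01000e-02 -1.58900e-01 -1.61700e-01  9.81763e+01
  1.28586e+02]
```

View pics/end.png

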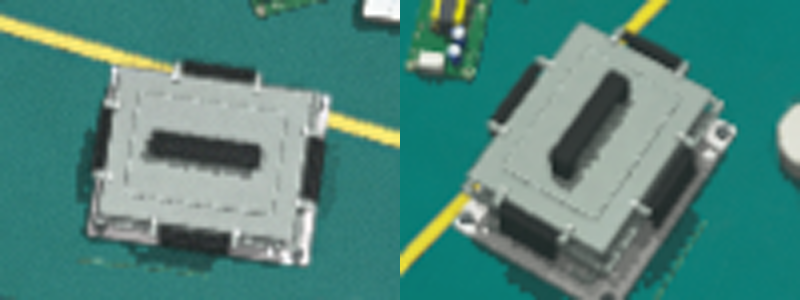

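```bash
python3 -c "
from plant import robot
print(robot.hand_in())"
```

```text
the job is handed in; nothing more can be done
None
```

The lid is on the housing's seal and all four clips were pushed to a hard stop, with measured force up to about 12 N; I handed the job in at about 55.5 s and got no verdict back, so "fully home" rests on the push forces and the final picture.

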